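Gauge a tool-handle blank and hold it down in the V cradle

TASK

Find the wooden handle blank that fits the ring gauge: pass its end through the bore until about 20 mm shows on the far side; the blank that is too thick belongs in the rack. Draw the fitting blank out, lay it lengthwise and centred in the V cradle, and press it firmly down so that it bears on both sides of the V. Finish while still holding it pressed there with the fingers, do not let go, and leave the ink tin, printing block and brush where they are.

Things in the scene. Friction and masses are not known exactly. Their poses are not given: they have to be found in the camera images.
- slim_blank: Slim handle blank, plain light wood: cylinder 30 mm in diameter, 140 mm long over all, about 0.11 kg, loose. Origin at the middle of its axis; its x axis runs along it, towards the brass ferrule end (y and z are any way round, it can roll). The last 12 mm at the ferrule and 6 mm at the butt are 24 mm in diameter. It passes the gauge.
- thick_blank: Thick handle blank, same look and length: 37 mm in diameter (31 mm at the ends), about 0.16 kg, loose. Origin and axes as for the slim one. It does not pass the gauge. It starts in the other bay of the rack.
- rack: Fixed wooden rack 130 mm (x) by 200 mm (y), origin under its centre. Base board 6 mm thick; two battens along y at x = +-50 mm (14 mm wide, tops 30 mm above the table) carry the blanks, which lie along x near y = +-50 mm in bays 44 mm wide between stops 14 mm high. Between the battens (x within +-43 mm) finger room down to the base board.
- bore (a point): Centre of the gauge's bore, 55 mm above the table. The point's x axis is the bore's axis (level), z up. The fixed gauge is an upright steel plate 12 mm thick (x +-6 mm), 62 by 62 mm, with a through bore 34 mm in diameter, on a wooden foot 50 mm (x) by 90 mm (y), 20 mm high. Either side may be entered.
- seat (a point): Middle of the slim blank's axis when seated centred in the fixed V cradle, 62 mm above the table; x along the V (level), y across, z up. Two aluminium cheeks, 15 mm thick, at x = +-45 mm, 75 mm wide, tops at most 3 mm above the seat, each with a 90 degree V, mouth 48 mm. Between them (x within +-37 mm) finger room down to the base board (125 x 85 x 12 mm), 50 mm below the seat.
- flank_left: The two sloping faces of the V on the cradle's +y side (one on each cheek), fixed; origin at the centre of the cradle's underside, axes as seat. The blank touches them along one line.
- flank_right: The two sloping faces of the V on the cradle's -y side; origin and axes as for flank_left.
- ink_tin: Bystander: closed metal tin, 60 mm in diameter, 50 mm high, loose. Origin at the centre of its underside.
- print_block: Bystander: wooden printing block 70 x 100 x 22 mm, loose. Origin at the centre of its underside.
- brush: Bystander: brush with handle, 180 mm long, lying, loose.

How it is judged:
On the way:
1. the slim blank stands in the bore with its end out of the far side by 12 mm or more (distance between slim_blank and bore below 0.052 m and angle between the x axis of slim_blank and the x axis of bore, either way round below 0.15 rad and y of slim_blank in the frame of bore between -0.006 and 0.006 m and z of slim_blank in the frame of bore between -0.006 and 0.006 m), for 0.1 s.
At the end, for the whole second after the job is handed in: Slim blank at rest in the V: middle within 20 mm of the seat along it, 3 mm across and in height, parallel within 0.06 rad, over 4 N on each side of the V (more than its weight gives) and over 4 N from the fingers. Thick blank in a rack bay, its middle within 30 mm along it (x of slim_blank in the frame of seat between -0.02 and 0.02 m and y of slim_blank in the frame of seat between -0.003 and 0.003 m and z of slim_blank in the frame of seat between -0.003 and 0.003 m and angle between the x axis of slim_blank and the x axis of seat, either way round below 0.06 rad and contact force between slim_blank and flank_left above 4 N and contact force between slim_blank and flank_right above 4 N and contact force between the fingers and slim_blank above 4 N and linear speed of slim_blank below 0.02 m/s and x of thick_blank in the frame of rack between -0.03 and 0.03 m and y of thick_blank in the frame of rack between -0.075 and 0.075 m and z of thick_blank in the frame of rack between 0.042 and 0.056 m); the arm keeps its last pose, push and grip.
It fails at once if a bystander (ink tin, printing block, brush) is moved by more than 30 mm (distance of any of ink_tin, print_block, brush from where it was at the start of the episode above 0.03 m).
It also fails if it takes over 58 s, if anything falls off the work surface, if the arm or the gripper's body presses on something with over 40 N, if the wrist force passes 120 N, or if a joint passes its speed limit or range.

ROBOT

A 7-joint arm with a two-finger parallel gripper is mounted at the origin on the work surface. World frame = base frame: x ahead of the robot, y to its left, z up, the work surface at z = 0. Lengths are in m, angles in rad, forces in N, time in s.
With the tool pointing down it reaches from about 0.4 to 0.925 m from the base axis. Payload 5.6 kg.
Tool frame: the origin (TCP) lies between the finger pads; the fingertips stand manip.tip_reach ahead of it and the grasp point (between the pads) lies 5 mm behind it (manip.tip_reach is the distance from the TCP to the fingertips, in m); z points along the fingers, y is the line along which they close (so a half turn about z gives the same grasp; the last joint's range is limited). The gripper opens to 85 mm and grips with 20 to 120 N. Pads are 22 mm wide; open, the fingers measure 114 mm over their backs; the gripper's body (76 mm by 85 mm) begins 54 mm behind the grasp point. The pads swing forward as they close: fully open they stand 13 mm farther back than shut.
Start: joints at [-1.214, 0.468, -0.012, 1.603, 0.006, 1.071, -0.056], TCP at [0.253, 0.599, 0.245] pointing down, gripper open.
Joint ranges: [-2.53, 2.53], [-0.31, 2.02], [-1.57, 1.55], [0.28, 2.44], [-1.29, 4.43], [0.15, 1.84], [-2.92, 2.92]. Speed limits (rad/s): [2.57, 2.57, 3.14, 3.14, 3.14, 3.14, 3.14].

INTERFACE

Orientations are given as a unit quaternion [x, y, z, w].
In Python, from bench import manip gives the robot as it stands. The module is installed in compiled form; this text tells all that it offers.
- The arm moves only by the shell command python3 -m crank 'ROWS' [OPENING]. ROWS is JSON, a list that holds one entry, the list of rows, each a list of 6 numbers: the shift along the tool's x, y, z in mm, then the turn, a rotation vector about the tool's x, y, z in rad. A call has 1 to 8 rows; each row shifts and turns the commanded pose from where the row before left it, along the tool's axes as they then stand; what a row does not reach is not made up. A row lasts 1/12 s, in which the tool goes at most 41.7 mm and 7.16 degrees, less where a joint would pass 70% of its speed; a pose out of reach is approached as far as the arm can. A call is refused whole if a number of a shift passes 41.7 or a number of a turn 0.125, either way. A call with a gripper value outside its range is refused whole. OPENING is the opening, from 0 (shut) to 1 (fully open), set as the call begins (- or left out, the last holds). The fingers move at their own pace and stop on an object; the grip force is fixed at half the most. Time passes only in rows, so rows that do not move let the fingers close. It gives the time, the measured TCP pose, the force, the opening and the grip force at its end, in the units of the state.
- manip.get_state(): the state, without advancing time (a new reading comes with each control period).
- manip.get_image(name): name is "scene" or "top"; returns the picture (400x640x3 uint8, red, green, blue); there is no depth.
- manip.camera_params(name): a dict with "fov_y" (degrees; the focal length in pixels is half the picture's height over the tangent of half this angle, whatever the lens; pixels are square), "cx", "cy" (the principal point, pixels), "world_from_camera" (4x4, takes a point from camera to world coordinates). Camera axes: x right, y down, z forward; pixel columns grow to the right and rows downward; lengths in m; the calibration is good to about 2 mm. A picture is of the moment at which its call begins. camera_params takes no time and is no camera call.
- manip.job_done(): hands the job in; it is judged then, once.
Trained networks look in the newest picture that a camera, given by its name, has taken for a name from the list of things; names that differ only in an ending like _2 or _b are one class to them, and where a whole thing is asked for, a point or a joint stands for the part that bears it (a point fixed in the world has none). Each returns a list of dicts, best first, with "score" (0 to 1); they miss things now and then, are a little off and sometimes report something else, mostly with a low value. They report only what shows in the picture. A call takes as long as a camera call.
- manip.find_in(camera, target): "rect" ([centre column, centre row, width, height] in pixels, round what is visible of it).
- manip.landmark_of(camera, target): "uv" ([column, row] in pixels: a listed point, or the origin of a listed thing).
The state is a dict: "time_s": time; "qpos": joint angles; "qvel": joint speeds; "joint_torque": joint torques, N m; "position": TCP position; "ee_rot": TCP orientation; "ft_force": force on the tool from outside, world axes, zero at the start; "moment": the same for the moment, N m; "finger_gap": finger opening in m; "gripper_force": force on a finger pad.
Only numpy, scipy, OpenCV 4.12 (cv2) and the standard library are available. Lean on these libraries where they do the work, as an engineer would, in place of code of your own. Each camera call takes 0.05 s, during which the arm holds its last target. There are 200 camera calls.

## Working session

There is one attempt and no reset: what is moved stays moved. The work goes in short steps, Python scripts to look and compute and a shell command to move; the robot and the scene stay as the last step left them, time stands still between calls to the robot, and variables do not carry over. Pictures are saved under pics/ and viewed, at most 10 in all, crops included, and the job is handed in when it is done.

```bash
mkdir -p pics; cat > h.py <<'E'
import numpy as np, cv2
from bench import manip
from scipy.spatial.transform import Rotation as R
def ray(cam,uv):
    p=manip.camera_params(cam); f=200/np.tan(np.radians(p["fov_y"])/2); T=np.array(p["world_from_camera"])
    d=T[:3,:3]@np.array([(uv[0]-p["cx"])/f,(uv[1]-p["cy"])/f,1]); return T[:3,3],d
def atz(cam,uv,z):
    o,d=ray(cam,uv); return (o+d*(z-o[2])/d[2]).round(4)
def proj(cam,P):
    p=manip.camera_params(cam); f=200/np.tan(np.radians(p["fov_y"])/2); T=np.linalg.inv(np.array(p["world_from_camera"]))
    c=T[:3,:3]@np.array(P)+T[:3,3]; return np.array([p["cx"]+f*c[0]/c[2],p["cy"]+f*c[1]/c[2]])
def snap(cam,name):
    im=manip.get_image(cam); cv2.imwrite(f"pics/{name}.png",np.ascontiguousarray(im[:,:,::-1])); return im
E
python3 - <<'E'
from h import *
snap("top","t0"); snap("scene","s0")
Z=dict(slim_blank=.045,thick_blank=.0485,rack=0,bore=.055,seat=.062,flank_left=0,ink_tin=0,print_block=0,brush=0.01)
for c in("top","scene"):
    p=manip.camera_params(c); print(c,p["fov_y"],np.round(p["world_from_camera"],3).tolist())
    for n,z in Z.items():
        print(c,n,[(np.round(d["uv"]),round(d["score"],2),atz(c,d["uv"],z)) for d in manip.landmark_of(c,n)[:2]])
print(manip.tip_reach, manip.get_state())
E
```

```text
top 46.4844741510157 [[-0.01, -0.996, 0.094, 0.544], [-1.0, 0.009, -0.011, -0.019], [0.01, -0.094, -0.995, 1.034], [0.0, 0.0, 0.0, 1.0]]
top slim_blank [(array([466., 254.]), 0.61, array([ 0.5184, -0.335 ,  0.045 ]))]
top thick_blank [(array([421., 245.]), 0.77, array([ 0.5385, -0.2401,  0.0485]))]
top rack [(array([436., 250.]), 0.7, array([ 0.5267, -0.2828,  0.    ])), (array([242., 157.]), 0.61, array([0.7389, 0.1477, 0.    ]))]
top bore []
top seat []
top flank_left []
top ink_tin [(array([420., 244.]), 0.74, array([ 0.5399, -0.2483,  0.    ])), (array([241., 160.]), 0.63, array([0.7327, 0.1488, 0.    ]))]
top print_block [(array([355., 147.]), 0.6, array([ 0.7603, -0.1072,  0.    ]))]
top brush [(array([443., 159.]), 0.77, array([ 0.7297, -0.302 ,  0.01  ])), (array([200., 232.]), 0.72, array([0.5711, 0.236 , 0.01  ]))]
scene 43.03374821802457 [[0.163, 0.719, -0.676, 1.441], [0.987, -0.105, 0.125, -0.172], [0.019, -0.687, -0.726, 0.931], [0.0, 0.0, 0.0, 1.0]]
scene slim_blank [(array([191., 184.]), 0.93, array([ 0.5103, -0.326 ,  0.045 ]))]
scene thick_blank [(array([228., 188.]
[... 637 characters left out ...]
808,  0.46750508, -0.01162395,  1.60268707,  0.00601899,
        1.07138421, -0.05629401]), 'qvel': array([ 9.42546366e-04, -1.11334622e-03, -1.74772896e-03,  9.56166469e-04,
       -5.76523545e-05,  1.79835833e-03, -1.99417754e-04]), 'joint_torque': array([-3.82246872e-04, -5.32242000e+01,  2.15875951e-02, -2.51636320e+01,
        1.15715098e-02,  1.23332895e-03,  4.33551051e-06]), 'position': array([0.25303138, 0.59874621, 0.24529244]), 'ee_rot': array([1.98582694e-01, 9.80084135e-01, 2.19474958e-05, 2.62311169e-05]), 'ft_force': array([ 0.17093124,  0.06793305, -0.29311748]), 'moment': array([-0.03422364,  0.02723511, -0.02055687]), 'gripper_force': 0.0, 'finger_gap': 0.08518721359919401}
```

```bash
python3 - <<'E'
import cv2
a=cv2.imread("pics/t0.png");b=cv2.imread("pics/s0.png")
cv2.imwrite("pics/t0c.png",cv2.resize(a[120:320,130:530],None,fx=2,fy=2,interpolation=2)); cv2.imwrite("pics/s0c.png",cv2.resize(b[110:310,120:520],None,fx=2,fy=2,interpolation=2))
E
```

```text
(no output)
```

View pics/t0c.png

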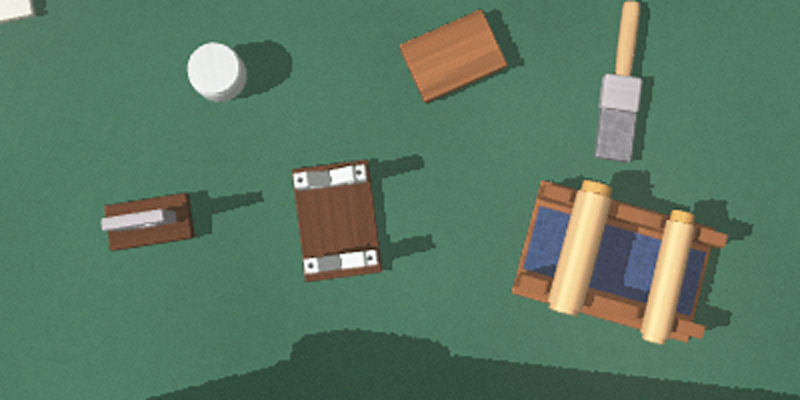

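View pics/s0c.png

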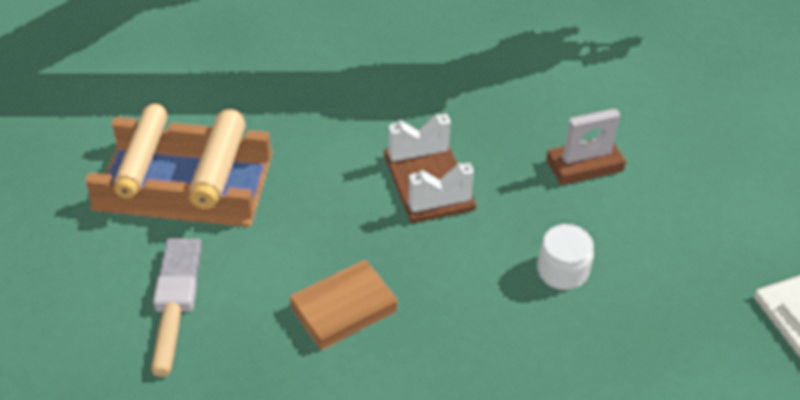

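Top crop: the slim blank is on the right at (668,275), ferrule end up. The thick one is at (580,250), the cradle at (337,220) and the gauge at (148,220). The tin, block and brush lie farther out from the robot. In the scene crop the bore is at (592,134).

```bash
python3 - <<'E'
from h import *
T=lambda u,v,z: atz("top",(130+u/2,120+v/2),z)
S=lambda u,v,z: atz("scene",(120+u/2,110+v/2),z)
def line(n,a,b):
    d=b-a; print(n,a,b,"mid",(a+b)/2,"len",np.linalg.norm(d[:2]).round(4),"ang",np.degrees(np.arctan2(d[1],d[0])).round(2))
line("slim top",T(655,338,.045),T(683,215,.045))
line("slim scene",S(155,110,.045),S(127,187,.045))
line("thick top",T(563,308,.048),T(597,185,.048))
line("cheeks top",T(342,262,.062),T(331,177,.062))
line("cradle base edgeL",T(305,280,.012),T(293,172,.012))
line("cradle base edgeR",T(381,270,.012),T(368,162,.012))
line("plate top",T(103,223,.086),T(172,214,.086))
line("foot far edge",T(105,207,.02),T(187,194,.02))
line("foot near edge",T(111,250,.02),T(192,237,.02))
line("foot scene near",S(561,181,.02),S(624,161,.02))
line("plate top scene front",S(568,120,.086),S(620,111,.086))
# rack corners
line("rack", T(610,328,.03),T(632,200,.03))
E
```

```text
slim top [ 0.4461 -0.3142  0.045 ] [ 0.5749 -0.3489  0.045 ] mid [ 0.5105  -0.33155  0.045  ] len 0.1334 ang -15.08
slim scene [ 0.4415 -0.3095  0.045 ] [ 0.5738 -0.3422  0.045 ] mid [ 0.50765 -0.32585  0.045  ] len 0.1363 ang -13.88
thick top [ 0.4786 -0.2176  0.048 ] [ 0.6076 -0.2575  0.048 ] mid [ 0.5431  -0.23755  0.048  ] len 0.135 ang -17.19
cheeks top [0.5292 0.0136 0.062 ] [0.6177 0.0246 0.062 ] mid [0.57345 0.0191  0.062  ] len 0.0892 ang 7.09
cradle base edgeL [0.5093 0.0557 0.012 ] [0.6274 0.0687 0.012 ] mid [0.56835 0.0622  0.012  ] len 0.1188 ang 6.28
cradle base edgeR [ 0.5193 -0.0271  0.012 ] [ 0.6377 -0.0139  0.012 ] mid [ 0.5785 -0.0205  0.012 ] len 0.1191 ang 6.36
plate top [0.5713 0.2546 0.086 ] [0.5797 0.185  0.086 ] mid [0.5755 0.2198 0.086 ] len 0.0701 ang -83.12
foot far edge [0.5905 0.2719 0.02  ] [0.6038 0.1832 0.02  ] mid [0.59715 0.22755 0.02   ] len 0.0897 ang -81.47
foot near edge [0.544  0.2646 0.02  ] [0.5571 0.1773 0.02  ] mid [0.55055 0.22095 0.02   ] len 0.0883 ang -81.47
foot scene near [0.6167 0.184  0.02  ] [0.5943 0.2732 0.02  ] mid [0.6055 0.2286 0.02  ] len 0.092 ang 104.1
plate top scene front [0.5774 0.1947 0.086 ] [0.5708 0.2633 0.086 ] mid [0.5741 0.229  0.086 ] len 0.0689 ang 95.5
rack [ 0.4557 -0.2709  0.03  ] [ 0.5922 -0.2992  0.03  ] mid [ 0.52395 -0.28505  0.03   ] len 0.1394 ang -11.71
```

```bash
cat >> h.py <<'E'
def go(P,ydeg,rot_first=True):
    "remaining move to TCP P with tool y at ydeg (mod 180): tool-frame shift mm, turn rad; both for before and after the turn"
    s=manip.get_state(); q=R.from_quat(s["ee_rot"]); M=q.as_matrix()
    y=np.array([np.cos(np.radians(ydeg)),np.sin(np.radians(ydeg)),0]); y*=np.sign(y@M[:,1]); z=np.array([0,0,-1.]); G=np.c_[np.cross(y,z),y,z]
    e=np.array(P)-s["position"]
    print("t",round(s["time_s"],2),"pos",s["position"].round(4),"ydeg",np.degrees(np.arctan2(M[1,1],M[0,1])).round(2),"F",s["ft_force"].round(1),"gap",round(s["finger_gap"],4),"gf",round(s["gripper_force"],1))
    print("err world",(e*1000).round(1),"tool now",(M.T@e*1000).round(1),"tool after turn",(G.T@e*1000).round(1),"turn",R.from_matrix(M.T@G).as_rotvec().round(4))
E
python3 -m crank '[[[-30,-26,0,0,0,-0.05],[-30,-26,0,0,0,-0.05],[-30,-26,0,0,0,-0.045],[-30,-26,0,0,0,0],[-30,-26,0,0,0,0],[-30,-26,0,0,0,0],[-30,-26,0,0,0,0],[-30,-26,0,0,0,0]]]' 1
python3 -c "
from h import *
go([.509,-.329,.13],75.5)"
```

```text
time_s: 1.67
position: [0.424, 0.3294, 0.2457]
ee_rot: [0.127, 0.992, 0.0, 0.0]
ft_force: [0.7, 0.1, 0.0]
finger_gap: 0.0857
gripper_force: 0.0
t 1.67 pos [0.424  0.3294 0.2457] ydeg 75.41 F [0.7 0.1 0. ] gap 0.0857 gf 0.0
err world [  85.  -658.4 -115.7] tool now [-248.1 -615.8  115.3] tool after turn [-247.1 -616.2  115.7] turn [ 0.0007  0.0004 -0.0017]
```

```bash
python3 -m crank '[[[-14.5,-36,3,0,0,0],[-14.5,-36,3,0,0,0],[-14.5,-36,3,0,0,0],[-14.5,-36,3,0,0,0],[-14.5,-36,3,0,0,0],[-14.5,-36,3,0,0,0],[-14.5,-36,3,0,0,0],[-14.5,-36,3,0,0,0]]]' 
python3 -m crank '[[[-14.5,-36,6,0,0,0],[-14.5,-36,6,0,0,0],[-14.5,-36,6,0,0,0],[-14.5,-36,6,0,0,0],[-14.5,-36,6,0,0,0],[-14.5,-36,6,0,0,0],[-14.5,-36,6,0,0,0],[0,0,0,0,0,0]]]' 
python3 -c "
from h import *
go([.509,-.329,.13],75.5)
a=snap('top','t1');b=snap('scene','s1')
cv2.imwrite('pics/c1.png',np.vstack([cv2.resize(a[170:320,370:520],(600,600))[:300*2],])[:,:,::-1])
for c in('top','scene'): print(proj(c,[.509,-.329,.045]))
"
```

```text
time_s: 2.33
position: [0.4629, 0.0213, 0.2216]
ee_rot: [0.127, 0.992, 0.0, 0.001]
ft_force: [0.8, 0.9, 0.5]
finger_gap: 0.0853
gripper_force: 0.0
time_s: 3.0
position: [0.4963, -0.2551, 0.1789]
ee_rot: [0.132, 0.991, -0.003, 0.0]
ft_force: [0.2, -1.0, 1.2]
finger_gap: 0.0853
gripper_force: 0.0
t 3.0 pos [ 0.4963 -0.2551  0.1789] ydeg 74.83 F [ 0.2 -1.   1.2] gap 0.0853 gf 0.0
err world [ 12.7 -73.9 -48.9] tool now [-31.5 -67.7  49.3] tool after turn [-30.8 -68.3  48.9] turn [-0.0053  0.0015 -0.0117]
[463.36646134 258.79680301]
[189.46546695 184.04499962]
```

View pics/s1.png

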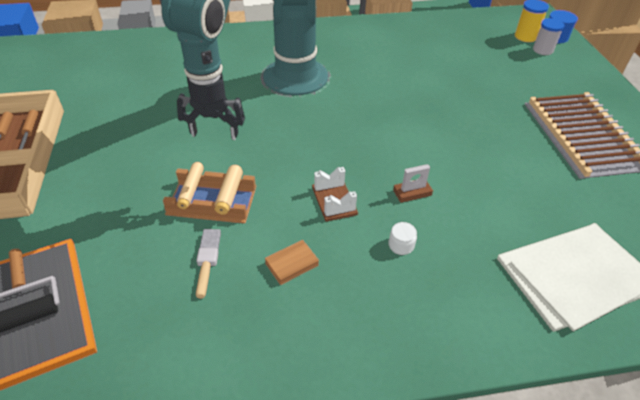

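The scene view shows the gripper high near (210,110), with the slim blank at (190,185) matching its projection (189,184).

```bash
python3 -m crank '[[[-10,-23,10,0,0,-0.005],[-10,-23,10,0,0,-0.005],[-10,-22,10,0,0,0],[0,0,0,0,0,0],[0,0,0,0,0,0],[0,0,0,0,0,0]]]' 
python3 -c "
from h import *
go([.509,-.329,.13],75.5)
for c in('top','scene'):
  snap(c,c+'2')
  print([(np.round(d['uv'],1),round(d['score'],2),atz(c,d['uv'],.045)) for d in manip.landmark_of(c,'slim_blank')[:2]])
a=cv2.imread('pics/top2.png')[190:310,370:530];b=cv2.imread('pics/scene2.png')[90:240,120:280]
cv2.imwrite('pics/c2.png',np.hstack([cv2.resize(a,(400,300)),cv2.resize(b,(400,375))[:300]]))
"
```

```text
time_s: 3.6
position: [0.5102, -0.3176, 0.1494]
ee_rot: [0.121, 0.993, 0.001, -0.0]
ft_force: [-0.7, -0.3, -0.8]
finger_gap: 0.0854
gripper_force: 0.0
t 3.6 pos [ 0.5102 -0.3176  0.1494] ydeg 76.08 F [-0.7 -0.3 -0.8] gap 0.0854 gf 0.0
err world [ -1.2 -11.4 -19.4] tool now [ -1.6 -11.3  19.4] tool after turn [ -1.7 -11.3  19.4] turn [ 0.0014 -0.0003  0.0102]
[(array([465.1, 253.8]), 0.95, array([ 0.5195, -0.3331,  0.045 ]))]
[(array([188.6, 183.6]), 0.82, array([ 0.5071, -0.3311,  0.045 ]))]
```

View pics/c2.png

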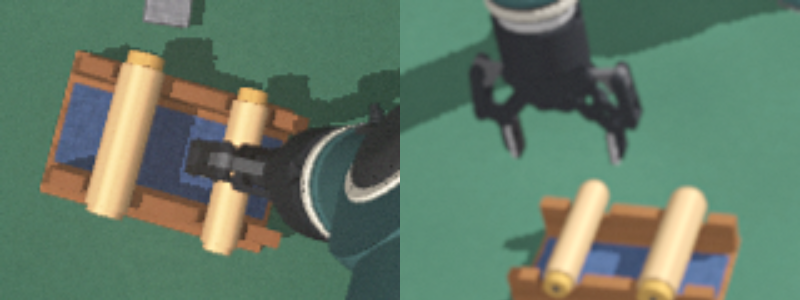

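```bash
python3 -m crank '[[[-1.5,-13,20,0,0,0.01],[0,0,25,0,0,0],[0,0,20,0,0,0],[0,0,0,0,0,0],[0,0,0,0,0,0],[0,0,0,0,0,0]]]' 
python3 -c "
from h import *
go([.510,-.331,.04],75.5)"
```

```text
time_s: 4.3
position: [0.5089, -0.3327, 0.0855]
ee_rot: [0.127, 0.992, -0.0, 0.001]
ft_force: [0.2, -0.2, 1.1]
finger_gap: 0.0851
gripper_force: 0.0
t 4.3 pos [ 0.5089 -0.3327  0.0855] ydeg 75.43 F [ 0.2 -0.2  1.1] gap 0.0851 gf 0.0
err world [  1.1   1.7 -45.5] tool now [-0.5  1.9 45.5] tool after turn [-0.6  1.9 45.5] turn [-0.0003  0.0017 -0.0012]
```

```bash
python3 -m crank '[[[0,1.5,15,0,0,0],[0,0,15,0,0,0],[0,0,15,0,0,0],[0,0,0,0,0,0],[0,0,0,0,0,0]]]' 
python3 -m crank '[[[0,0,0,0,0,0],[0,0,0,0,0,0],[0,0,0,0,0,0],[0,0,0,0,0,0],[0,0,0,0,0,0],[0,0,0,0,0,0],[0,0,0,0,0,0],[0,0,0,0,0,0]]]' 0
python3 -c "
from h import *
go([.510,-.331,.13],75.5)"
```

```text
time_s: 4.72
position: [0.5089, -0.3313, 0.0403]
ee_rot: [0.127, 0.992, -0.0, 0.0]
ft_force: [0.5, -0.1, 0.0]
finger_gap: 0.0854
gripper_force: 0.0
time_s: 5.38
position: [0.5089, -0.3313, 0.0401]
ee_rot: [0.127, 0.992, -0.0, 0.0]
ft_force: [-1.2, 1.3, 6.1]
finger_gap: 0.0283
gripper_force: 58.8
t 5.38 pos [ 0.5089 -0.3313  0.0401] ydeg 75.41 F [-1.2  1.3  6.1] gap 0.0283 gf 58.8
err world [ 1.1  0.3 89.9] tool now [ -1.1   0.6 -89.9] tool after turn [ -1.    0.6 -89.9] turn [ 0.0001  0.0009 -0.0016]
```

```bash
python3 -m crank '[[[0,0,-15,0,0,0],[0,0,-25,0,0,0],[0,0,-25,0,0,0],[0,0,-25,0,0,0],[0,0,0,0,0,0],[0,0,0,0,0,0],[0,0,0,0,0,0]]]' 
python3 -c "
from h import *
go([.470,.208,.13],98.5)
for c in('top','scene'):
  snap(c,c+'3')
a=cv2.imread('pics/top3.png')[190:310,370:530];b=cv2.imread('pics/scene3.png')[80:240,120:280]
cv2.imwrite('pics/c3.png',np.hstack([cv2.resize(a,(400,300)),cv2.resize(b,(400,400))[:300]]))
"
```

```text
time_s: 5.97
position: [0.5079, -0.3306, 0.1284]
ee_rot: [0.127, 0.992, 0.0, -0.001]
ft_force: [-0.4, 0.2, -0.9]
finger_gap: 0.028
gripper_force: 59.3
t 5.97 pos [ 0.5079 -0.3306  0.1284] ydeg 75.4 F [-0.4  0.2 -0.9] gap 0.028 gf 59.3
err world [-37.9 538.6   1.6] tool now [172.4 511.7  -1. ] tool after turn [-42.1 538.3  -1.6] turn [ 0.0008 -0.0012 -0.4031]
```

View pics/c3.png

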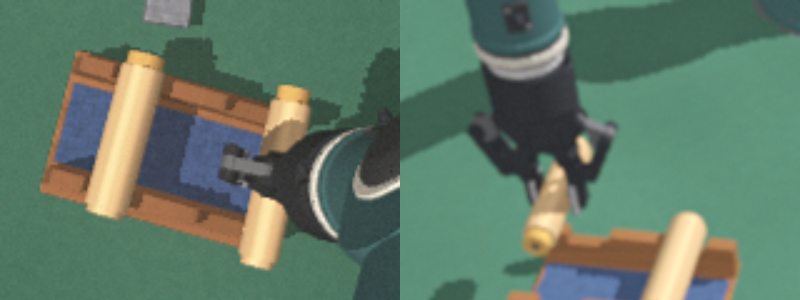

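```bash
python3 -m crank '[[[0,0,0,0,0,-0.1],[0,0,0,0,0,-0.1],[0,0,0,0,0,-0.1],[0,0,0,0,0,-0.1],[-3,38,0,0,0,0],[-3,38,0,0,0,0],[-3,38,0,0,0,0],[-3,38,0,0,0,0]]]' 
python3 -m crank '[[[-3,38,0,0,0,0],[-3,38,0,0,0,0],[-3,38,0,0,0,0],[-3,38,0,0,0,0],[-3,38,0,0,0,0],[-3,38,0,0,0,0],[-3,38,0,0,0,0],[-3,38,0,0,0,0]]]' 
python3 -m crank '[[[-3,38,0,0,0,0],[0,20,0,0,0,0],[0,0,0,0,0,0],[0,0,0,0,0,0],[0,0,0,0,0,0]]]' 
python3 -c "
from h import *
go([.470,.208,.13],98.5)
def tri(u,v):
  o1,d1=ray('top',u);o2,d2=ray('scene',v)
  s=np.linalg.lstsq(np.c_[d1,-d2],o2-o1,rcond=None)[0]; p=o1+s[0]*d1;q=o2+s[1]*d2
  return ((p+q)/2).round(4),(p-q).round(4)
f=tri((487.2,224.8),(175.2,176));b=tri((473.2,296.8),(193.6,140));print(f,b)
d=f[0]-b[0];print(np.linalg.norm(d),np.degrees(np.arctan2(d[1],d[0])),(f[0]+b[0])/2)
"
```

```text
time_s: 6.73
position: [0.497, -0.1775, 0.1279]
ee_rot: [-0.072, 0.997, 0.0, -0.001]
ft_force: [0.7, 0.7, -1.1]
finger_gap: 0.0284
gripper_force: 59.5
time_s: 7.4
position: [0.477, 0.1268, 0.1283]
ee_rot: [-0.072, 0.997, -0.0, -0.001]
ft_force: [0.7, 0.0, -1.2]
finger_gap: 0.0284
gripper_force: 59.5
time_s: 7.82
position: [0.4723, 0.1819, 0.1284]
ee_rot: [-0.072, 0.997, -0.001, -0.001]
ft_force: [0.2, -0.2, -0.6]
finger_gap: 0.0284
gripper_force: 59.5
t 7.82 pos [0.4723 0.1819 0.1284] ydeg 98.27 F [ 0.2 -0.2 -0.6] gap 0.0284 gf 59.5
err world [-2.3 26.1  1.6] tool now [-1.5 26.2 -1.6] tool after turn [-1.6 26.2 -1.6] turn [-0.0013 -0.0018 -0.0041]
(array([ 0.5771, -0.3459,  0.1396]), array([-0.0005, -0.0036,  0.0013])) (array([ 0.4404, -0.3122,  0.1292]), array([-0.0017, -0.0118,  0.0041]))
0.141176272793979 -13.84871273177025 [ 0.50875 -0.32905  0.1344 ]
```

```bash
python3 -m crank '[[[-1.5,13,20,0,0,-0.004],[0,13,20,0,0,0],[0,0,20,0,0,0],[0,0,18,0,0,0],[0,0,0,0,0,0],[0,0,0,0,0,0],[0,0,0,0,0,0]]]' 
python3 -c "
from h import *
go([.470,.2085,.05],98.5)
for c in('top','scene'):
  snap(c,c+'4')
a=cv2.imread('pics/top4.png')[180:300,160:260];b=cv2.imread('pics/scene4.png')[120:210,370:460]
cv2.imwrite('pics/c4.png',np.hstack([cv2.resize(a,(400,480),interpolation=2),cv2.resize(b,(400,400),interpolation=2)[:480].repeat(1,0) if 0 else cv2.copyMakeBorder(cv2.resize(b,(400,400),interpolation=2),0,80,0,0,0)]))
"
```

```text
time_s: 8.4
position: [0.4712, 0.2079, 0.0519]
ee_rot: [-0.073, 0.997, -0.0, 0.0]
ft_force: [-0.2, -0.7, -1.0]
finger_gap: 0.0286
gripper_force: 59.5
t 8.4 pos [0.4712 0.2079 0.0519] ydeg 98.42 F [-0.2 -0.7 -1. ] gap 0.0286 gf 59.5
err world [-1.2  0.6 -1.9] tool now [1.1 0.7 1.9] tool after turn [1.1 0.7 1.9] turn [-0.0002  0.0008 -0.0014]
```

View pics/c4.png

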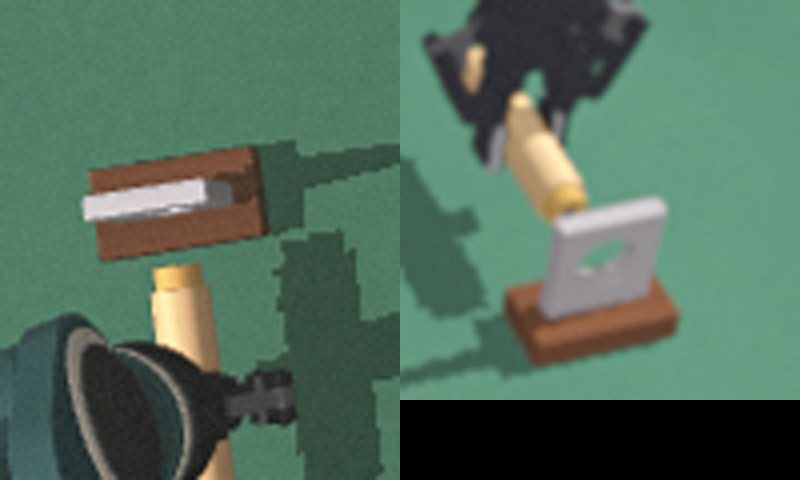

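```bash
python3 -c "
from h import *
T=lambda u,v,z: atz('top',(160+u/4,180+v/4),z)
S=lambda u,v,z: atz('scene',(370+(u-400)/4.444,120+v/4.444),z)
print('foot',T(179.3,203.5,.02),'ferr end',T(177,267,.057),T(181,290,.057))
a,b=T(210,290,.057),T(233,475,.057);print('edge ang',np.degrees(np.arctan2(*(a-b)[[1,0]])))
a,b=T(98,216,.02),T(262,191,.02);print('foot ang',np.degrees(np.arctan2(*(a-b)[[1,0]]))-90)
a,b=T(84,220,.086),T(207,203,.086);print('plate near edge ang',np.degrees(np.arctan2(*(a-b)[[1,0]]))-90,(a+b)/2)
for z in(.05,.055): print('bore front',S(602,257,z),S(605.5,263.7,z))
print('plate corners z86',S(562,232,.086),S(665,208,.086),'bottom z.02',S(543,318,.02),S(652,297,.02))
c=np.array([.574,.2245,.055]);print(proj('scene',c+[.006,.001,0]))
"
```

```text
foot [0.5741 0.2233 0.02  ] ferr end [0.5399 0.2152 0.057 ] [0.528 0.213 0.057]
edge ang 7.732866996424764
foot ang 8.16635402885862
plate near edge ang 7.352379359892382 [0.5682 0.2245 0.086 ]
bore front [0.5728 0.2311 0.05  ] [0.5784 0.2315 0.05  ]
bore front [0.5777 0.2288 0.055 ] [0.5833 0.2292 0.055 ]
plate corners z86 [0.586  0.1985 0.086 ] [0.5753 0.2609 0.086 ] bottom z.02 [0.5869 0.1967 0.02  ] [0.5795 0.2638 0.02  ]
[414.45271193 178.58578041]
```

```bash
python3 -m crank '[[[0,3.3,2.2,0,0,0],[-10,0,0,0,0,0],[-10,0,0,0,0,0],[-10,0,0,0,0,0],[-6,0,0,0,0,0],[0,0,0,0,0,0],[0,0,0,0,0,0]]]' 
python3 -c "
from h import *
go([.5305,.220,.05],98.3)
for c in('top','scene'):
  snap(c,c+'5')
a=cv2.imread('pics/top5.png')[180:300,160:260];b=cv2.imread('pics/scene5.png')[120:210,370:460]
cv2.imwrite('pics/c5.png',np.hstack([cv2.resize(a,(400,480),interpolation=2),cv2.copyMakeBorder(cv2.resize(b,(400,400),interpolation=2),0,80,0,0,0)]))
"
```

```text
time_s: 9.08
position: [0.5058, 0.2175, 0.0489]
ee_rot: [-0.074, 0.997, -0.0, -0.0]
ft_force: [0.6, 0.9, -1.7]
finger_gap: 0.0283
gripper_force: 59.5
t 9.08 pos [0.5058 0.2175 0.0489] ydeg 98.52 F [ 0.6  0.9 -1.7] gap 0.0283 gf 59.5
err world [24.7  2.5  1.1] tool now [-24.8  -1.2  -1.1] tool after turn [-24.8  -1.1  -1.1] turn [-0.0002 -0.0002  0.0038]
```

View pics/c5.png

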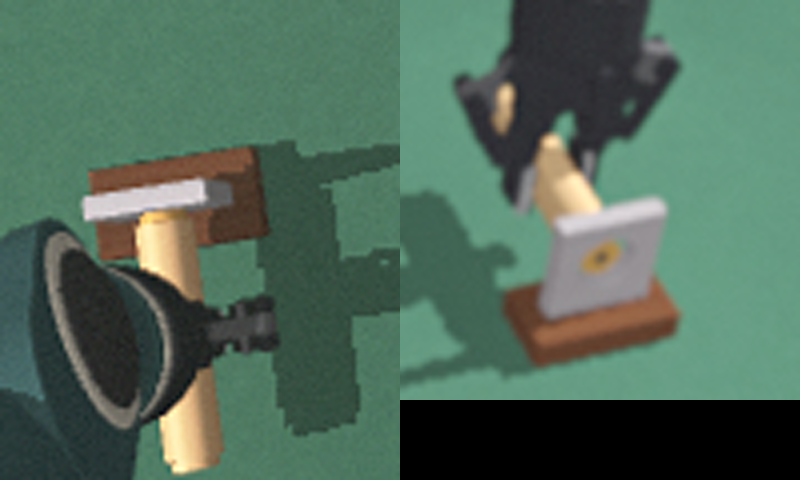

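The nose is in the bore: its brass face is at (601,258), against a hole centre of about (604,257) in the scene crop. It needs about 1 mm to +y.

```bash
python3 -m crank '[[[0,1.2,-0.8,0,0,0.002],[-4,0,0,0,0,0],[-4,0,0,0,0,0],[0,0,0,0,0,0],[0,0,0,0,0,0]]]' 
python3 -m crank '[[[-5,0,0,0,0,0],[-5,0,0,0,0,0],[-5,0,0,0,0,0],[0,0,0,0,0,0],[0,0,0,0,0,0]]]' 
python3 -c "
from h import *
go([.5305,.220,.05],98.3)
for c in('top','scene'):
  snap(c,c+'6')
a=cv2.imread('pics/top6.png')[180:300,160:260];b=cv2.imread('pics/scene6.png')[120:210,370:460]
cv2.imwrite('pics/c6.png',np.hstack([cv2.resize(a,(400,480),interpolation=2),cv2.copyMakeBorder(cv2.resize(b,(400,400),interpolation=2),0,80,0,0,0)]))
"
```

```text
time_s: 9.6
position: [0.5136, 0.22, 0.05]
ee_rot: [-0.073, 0.997, 0.0, 0.0]
ft_force: [0.0, -0.0, -0.8]
finger_gap: 0.0282
gripper_force: 59.5
time_s: 10.02
position: [0.5285, 0.2221, 0.0498]
ee_rot: [-0.073, 0.997, -0.0, 0.0]
ft_force: [-0.8, -0.6, -1.6]
finger_gap: 0.0282
gripper_force: 59.5
t 10.02 pos [0.5285 0.2221 0.0498] ydeg 98.41 F [-0.8 -0.6 -1.6] gap 0.0282 gf 59.5
err world [ 2.  -2.1  0.2] tool now [-1.7 -2.4 -0.2] tool after turn [-1.7 -2.4 -0.2] turn [-0.      0.0002  0.0019]
```

View pics/c6.png

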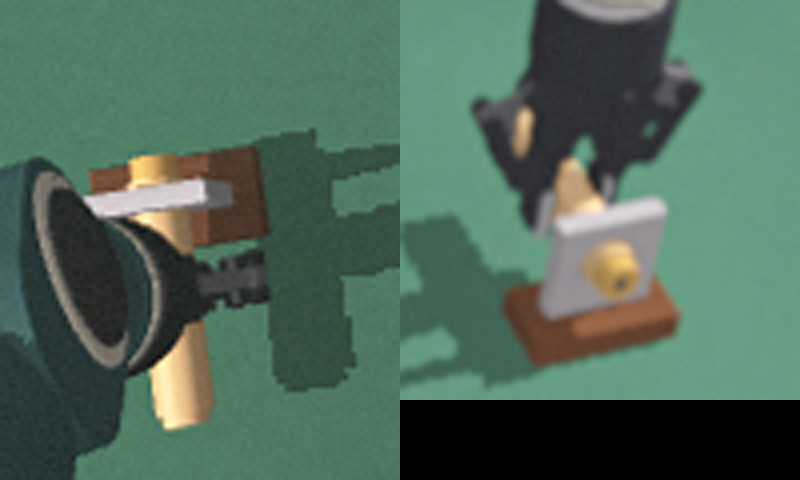

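```bash
python3 -m crank '[[[-3,0,0,0,0,0],[0,0,0,0,0,0],[0,0,0,0,0,0],[0,0,0,0,0,0]]]' 
python3 -m crank '[[[8,0,0,0,0,0],[15,0,0,0,0,0],[20,0,0,0,0,0],[20,0,0,0,0,0],[15,0,0,0,0,0],[0,0,0,0,0,0],[0,0,-20,0,0,0],[0,0,-30,0,0,0]]]' 
python3 -m crank '[[[0,0,-30,0,0,0.035],[0,0,0,0,0,0],[0,0,0,0,0,0]]]' 
python3 -c "
from h import *
go([.573,.026,.125],96.5)
"
```

```text
time_s: 10.45
position: [0.531, 0.2226, 0.0499]
ee_rot: [-0.073, 0.997, -0.0, -0.0]
ft_force: [0.0, 0.5, -1.4]
finger_gap: 0.0286
gripper_force: 59.5
time_s: 11.12
position: [0.4521, 0.2103, 0.0985]
ee_rot: [-0.074, 0.997, -0.001, -0.002]
ft_force: [0.1, 0.4, -1.2]
finger_gap: 0.0284
gripper_force: 59.5
time_s: 11.37
position: [0.4553, 0.2119, 0.1316]
ee_rot: [-0.056, 0.998, 0.001, 0.002]
ft_force: [0.5, 0.1, -0.9]
finger_gap: 0.0284
gripper_force: 59.5
t 11.37 pos [0.4553 0.2119 0.1316] ydeg 96.44 F [ 0.5  0.1 -0.9] gap 0.0284 gf 59.5
err world [ 117.7 -185.9   -6.6] tool now [ -96.1 -198.     6.7] tool after turn [ -95.9 -198.1    6.6] turn [ 0.0019  0.0044 -0.0011]
```

```bash
python3 -m crank '[[[-16,-33,0,0,0,0],[-16,-33,0,0,0,0],[-16,-33,0,0,0,0],[-16,-33,0,0,0,0],[-16,-33,1,0,0,0],[-16,-33,2,0,0,0],[0,0,0,0,0,0],[0,0,0,0,0,0]]]' 
python3 -m crank '[[[0,0,8,0,0,0],[0,0,8,0,0,0],[0,0,0,0,0,0],[0,0,0,0,0,0],[0,0,0,0,0,0],[0,0,0,0,0,0]]]' 
python3 -c "
from h import *
go([.573,.026,.11],96.5)
for c in('top','scene'):
  snap(c,c+'7')
a=cv2.imread('pics/top7.png')[180:280,270:350];b=cv2.imread('pics/scene7.png')[130:230,290:370]
cv2.imwrite('pics/c7.png',np.hstack([cv2.resize(x,(400,500),interpolation=2) for x in(a,b)]))
"
```

```text
time_s: 12.03
position: [0.5713, 0.0221, 0.1252]
ee_rot: [-0.054, 0.999, -0.001, -0.001]
ft_force: [-0.1, 1.1, -0.5]
finger_gap: 0.0286
gripper_force: 59.6
time_s: 12.53
position: [0.5715, 0.0258, 0.1111]
ee_rot: [-0.057, 0.998, 0.0, 0.0]
ft_force: [-0.2, 0.6, -0.6]
finger_gap: 0.0283
gripper_force: 59.6
t 12.53 pos [0.5715 0.0258 0.1111] ydeg 96.48 F [-0.2  0.6 -0.6] gap 0.0283 gf 59.6
err world [ 1.5  0.2 -1.1] tool now [-1.5  0.   1.1] tool after turn [-1.5  0.   1.1] turn [ 0.0001  0.0005 -0.0004]
```

View pics/c7.png

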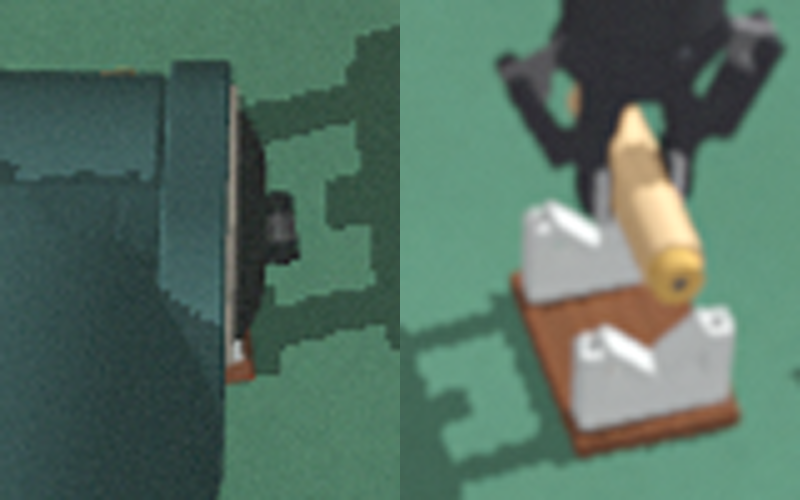

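```bash
python3 -c "
from h import *
S=lambda u,v,z: atz('scene',(290+(u-400)/5,130+v/5),z)
C=lambda P: (proj('scene',P)-[290,130])*5+[400,0]
print('nose meas',S(680,283,.1165),'exp px',C([.641,.0337,.1165]))
a=np.radians(6.5);M=np.array([[np.cos(a),-np.sin(a),0],[np.sin(a),np.cos(a),0],[0,0,1]])
s=np.array([.573,.0255,0])
for n,l in dict(baseL=[.0625,-.0425,0],baseR=[.0625,.0425,0],baseTL=[.0625,-.0425,.012],farL=[-.0625,-.0425,.012],cheekL=[.0525,-.0375,.065],cheekR=[.0525,.0375,.065],cheekLb=[.0525,-.0375,.012],mouthL=[.0525,-.024,.065],mouthR=[.0525,.024,.065],fcheekL=[-.0375,-.0375,.065],bmR=[.0375,.0375,.065]).items(): print(n,C(s+M@np.array(l)).round(0))
for u,v,z in((580,457,0),(738,422,0)): print(S(u,v,z))
"
```

```text
nose meas [0.6435 0.0346 0.1165] exp px [676.94515558 279.38887271]
baseL [576. 456.]
baseR [741. 423.]
baseTL [577. 440.]
farL [509. 265.]
cheekL [584. 348.]
cheekR [734. 319.]
cheekLb [581. 423.]
mouthL [611. 343.]
mouthR [708. 324.]
fcheekL [533. 221.]
bmR [725. 298.]
[ 0.6406 -0.0079  0.    ]
[0.6293 0.0734 0.    ]
```

```bash
python3 -c "
import cv2
b=cv2.imread('pics/scene7.png')[165:225,310:370]
cv2.imwrite('pics/c8.png',cv2.resize(b,(600,600),interpolation=2))"
```

```text
(no output)
```

View pics/c8.png

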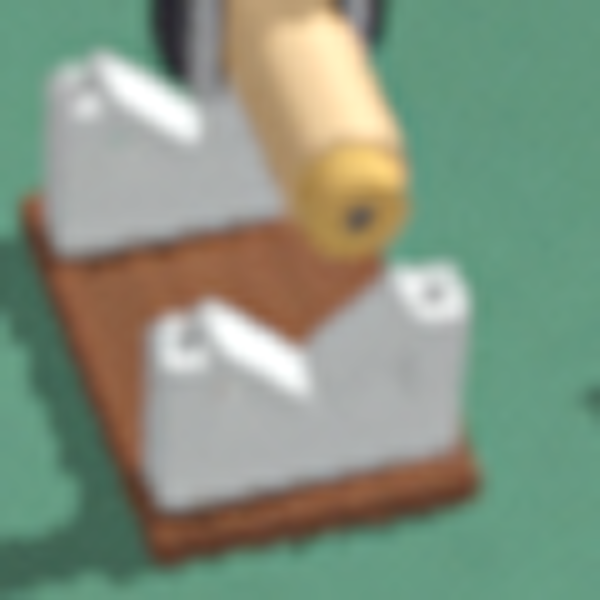

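The scene crop shows the near V (apex about (310,395)) directly under the blank's line, and it agrees with the cradle model to 1–2 mm. I'll go down.

```bash
python3 -m crank '[[[-1.5,-0.4,12,0,0,0],[0,0,12,0,0,0],[0,0,12,0,0,0],[0,0,6,0,0,0],[0,0,0,0,0,0],[0,0,0,0,0,0]]]' 
python3 -m crank '[[[0,0,3,0,0,0],[0,0,3,0,0,0],[0,0,3,0,0,0],[0,0,0,0,0,0],[0,0,0,0,0,0]]]' 
python3 -c "
from h import *
go([.573,.0255,.057],96.6); print(manip.get_state()['moment'].round(2))
"
```

```text
time_s: 13.13
position: [0.5725, 0.0248, 0.068]
ee_rot: [-0.056, 0.998, -0.0, -0.001]
ft_force: [-0.3, 0.8, -0.1]
finger_gap: 0.0281
gripper_force: 59.6
time_s: 13.55
position: [0.5729, 0.025, 0.0598]
ee_rot: [-0.056, 0.998, 0.0, -0.0]
ft_force: [-0.6, -0.1, -0.7]
finger_gap: 0.0283
gripper_force: 59.6
t 13.55 pos [0.5729 0.025  0.0598] ydeg 96.42 F [-0.6 -0.1 -0.7] gap 0.0283 gf 59.6
err world [ 0.1  0.5 -2.8] tool now [-0.2  0.5  2.8] tool after turn [-0.2  0.5  2.8] turn [ 0.     -0.0001 -0.0031]
[0.03 0.   0.07]
```

```bash
python3 -m crank '[[[0,0,1,0,0,0],[0,0,1,0,0,0],[0,0,0,0,0,0],[0,0,0,0,0,0]]]' 
python3 -m crank '[[[0,0,1,0,0,0],[0,0,0,0,0,0],[0,0,0,0,0,0]]]' 
python3 -m crank '[[[0,0,1,0,0,0],[0,0,0,0,0,0],[0,0,0,0,0,0]]]' 

```

```text
time_s: 13.88
position: [0.5734, 0.0245, 0.0583]
ee_rot: [-0.056, 0.998, -0.0, 0.0]
ft_force: [1.1, -0.7, 2.6]
finger_gap: 0.028
gripper_force: 60.0
time_s: 14.13
position: [0.5736, 0.024, 0.0577]
ee_rot: [-0.056, 0.998, -0.0, 0.001]
ft_force: [-0.7, -2.5, 6.2]
finger_gap: 0.0285
gripper_force: 60.5
time_s: 14.38
position: [0.5737, 0.0238, 0.0574]
ee_rot: [-0.056, 0.998, -0.0, 0.001]
ft_force: [-2.5, -3.8, 11.5]
finger_gap: 0.0284
gripper_force: 61.1
```

```bash
python3 -m crank '[[[0.3,-0.7,1,0,0,0],[0,0,1,0,0,0],[0,0,1,0,0,0],[0,0,0,0,0,0],[0,0,0,0,0,0]]]' 
python3 -c "
from h import *
go([.573,.0255,.057],96.6); print(manip.get_state()['moment'].round(2))
"
```

```text
time_s: 14.8
position: [0.5738, 0.0235, 0.0569]
ee_rot: [-0.056, 0.998, 0.0, 0.001]
ft_force: [-9.2, -3.4, 31.9]
finger_gap: 0.0285
gripper_force: 63.1
t 14.8 pos [0.5738 0.0235 0.0569] ydeg 96.47 F [-9.2 -3.4 31.9] gap 0.0285 gf 63.1
err world [-0.8  2.   0.1] tool now [ 0.5  2.  -0.1] tool after turn [ 0.5  2.  -0.1] turn [ 0.      0.0021 -0.0023]
[-0.51  2.03  0.45]
```

```bash
python3 -c "
from h import *
import os
def brass(im):
  h=cv2.cvtColor(np.ascontiguousarray(im),cv2.COLOR_RGB2HSV)
  m=((h[...,0]>14)&(h[...,0]<28)&(h[...,1]>130)&(h[...,2]>120)).astype(np.uint8)
  n,l,st,c=cv2.connectedComponentsWithStats(m); return [(c[i].round(1).tolist(),st[i].tolist()) for i in range(1,n) if st[i,4]>8]
im7=cv2.imread('pics/scene7.png')[:,:,::-1]
im8=snap('scene','scene8')
for im in(im7,im8): print([b for b in brass(im) if 280<b[0][0]<400 and 120<b[0][1]<260])
a=np.radians(6.6);ax=np.array([np.cos(a),np.sin(a),0])
print('pred brass centre px then/now level', proj('scene',np.array([.5715,.0258,.1165])+.066*ax), proj('scene',np.array([.5735,.0240,.062])+.066*ax))
print('per 3mm z',proj('scene',np.array([.5735,.0240,.065])+.066*ax))
print([(d['uv'],d['score'],atz('scene',d['uv'],.062)) for d in manip.landmark_of('scene','slim_blank')])
print([(d['uv'],d['score'],atz('scene',d['uv'],.062)) for d in manip.landmark_of('scene','seat')])
go([.573,.0255,.057],96.6); print(manip.get_state()['moment'].round(2))
"
```

```text
[([343.7, 185.5], [340, 181, 10, 10, 62])]
[([342.1, 201.2], [338, 198, 9, 8, 39])]
pred brass centre px then/now level [344.91679568 184.69215087] [343.07780637 201.78256235]
per 3mm z [343.14382099 200.90790057]
[([334.9, 181.6], 0.8, array([0.5691, 0.0249, 0.062 ]))]
[([336.2, 179.5], 0.62, array([0.5623, 0.0294, 0.062 ])), ([333.2, 180.0], 0.38, array([0.563 , 0.0218, 0.062 ]))]
t 14.95 pos [0.5738 0.0236 0.0569] ydeg 96.47 F [-8.2 -3.3 31.8] gap 0.0285 gf 63.1
err world [-0.8  1.9  0.1] tool now [ 0.6  2.  -0.1] tool after turn [ 0.5  2.  -0.1] turn [ 0.0001  0.0022 -0.0022]
[-0.49  1.98  0.39]
```

```bash
python3 -m crank '[[[0.8,-0.7,0,0,0,0],[0,0,0,0,0,0],[0,0,0,0,0,0]]]'
python3 -m crank '[[[0.8,-0.7,0,0,0,0],[0,0,0,0,0,0],[0,0,0,0,0,0]]]'
python3 -c "
from h import *
go([.573,.0255,.057],96.6); print(manip.get_state()['moment'].round(2))"
```

```text
time_s: 15.2
position: [0.5738, 0.0235, 0.0569]
ee_rot: [-0.057, 0.998, 0.0, 0.002]
ft_force: [-7.5, -2.5, 29.7]
finger_gap: 0.0285
gripper_force: 62.7
time_s: 15.45
position: [0.5738, 0.0234, 0.0569]
ee_rot: [-0.057, 0.998, 0.001, 0.003]
ft_force: [-5.9, -0.3, 26.8]
finger_gap: 0.0287
gripper_force: 62.4
t 15.45 pos [0.5738 0.0234 0.0569] ydeg 96.53 F [-5.9 -0.3 26.8] gap 0.0287 gf 62.4
err world [-0.8  2.1  0.1] tool now [ 0.5  2.1 -0.1] tool after turn [ 0.5  2.1 -0.1] turn [ 0.001   0.0054 -0.0013]
[0.11 1.19 0.45]
```

```bash
python3 -m crank '[[[0.5,0,0.5,0,0,0],[0,0,0,0,0,0],[0,0,0,0,0,0],[0,0,0,0,0,0],[0,0,0,0,0,0],[0,0,0,0,0,0],[0,0,0,0,0,0]]]'
python3 -c "
from h import *
manip.get_image('scene'); print([(d['uv'],d['score'],atz('scene',d['uv'],.0485)) for d in manip.landmark_of('scene','thick_blank')])
go([.573,.0255,.057],96.6); print(manip.job_done())"
```

```text
time_s: 16.03
position: [0.5738, 0.0235, 0.0568]
ee_rot: [-0.057, 0.998, 0.001, 0.003]
ft_force: [-6.5, -0.5, 29.9]
finger_gap: 0.0286
gripper_force: 62.8
[([230.4, 190.5], 0.55, array([ 0.5496, -0.23  ,  0.0485]))]
t 16.13 pos [0.5738 0.0234 0.0568] ydeg 96.52 F [-4.4 -0.  29.5] gap 0.0282 gf 62.8
err world [-0.8  2.1  0.2] tool now [ 0.5  2.1 -0.2] tool after turn [ 0.5  2.1 -0.2] turn [ 0.001   0.0064 -0.0013]
the job is handed in; nothing more can be done
None
```

I passed the slim blank through the gauge and drew it out. It is now held in the V cradle, pressed down with about 30 N and, from the force readings, bearing on both sides of the V. I never touched the thick blank or the bystanders, and I handed the job in at 16 s without a verdict being returned.

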